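# Weigh out three walnuts from the tipping dispenser

### The arm

A 6-joint arm with a two-finger parallel gripper is mounted at the origin on a cart in front of the work surface, level with it; the furniture and walls round the work are solid. World frame = base frame: x ahead of the robot, y to its left, z up, the work surface at z = 0. Lengths are in m, angles in degrees, forces in N, time in s.
With the tool pointing down it reaches from about 0.375 to 0.825 m from the base axis. Payload 5.5 kg.
Tool frame: the origin (TCP) lies between the finger pads; the fingertips stand 11 mm ahead of it and the grasp point (between the pads) lies 8 mm behind it; z points along the fingers, y is the line along which they close (so a half turn about z gives the same grasp; the last joint's range is limited). The gripper opens to 85 mm and grips with 20 to 120 N. Pads are 22 mm wide; open, the fingers measure 114 mm over their backs; the gripper's body (76 mm by 85 mm) begins 54 mm behind the grasp point. The pads swing forward as they close: fully open they stand 13 mm farther back than shut.
Start: joints at [-71.047, 17.962, -2.699, 69.339, 0, 90], TCP at [0.195, -0.567, 0.242] pointing down, gripper open.
Joint ranges: [-152.73, 152.73], [-39.44, 99.34], [-58.76, 71.6], [-118.89, 123.64], [-81.53, 83.1], [-180, 180]. Speed limits (degrees/s): [136.94, 136.94, 172.46, 180, 180, 180].

### API

Orientations are given as a 3x3 rotation matrix whose columns are the frame's x, y, z axes.
In Python, from cell import arm, inverse_kinematics, viewer, ticket, spotter gives the robot as it stands. Calls block until the motion is done:
- arm.move_pose(position, orientation): joint-space move of the TCP to a pose.
- arm.move_linear(position, ori=None, vel=0.15, threshold=None): straight line of the TCP; ori=None keeps the orientation; vel is the mean speed in m/s. With threshold (N) it stops when the force on the tool has changed by that much, and returns True; else False.
- arm.movej(angles): joint-space move.
- arm.set_gripper(opening, squeeze=None): opening from 0.0 (shut) to 1.0 (fully open); squeeze is the grip in N (None keeps the last); returns when the fingers have stopped.
- arm.sleep(seconds).
- inverse_kinematics(position, orientation): joint angles nearest the present ones, or None.
- arm.read_state(): the state.
- viewer.capture(name): name is "side" or "top" or "wrist"; returns the picture (384x512x3 uint8, blue, green, red); there is no depth.
- viewer.calibration(name): a dict with "fx", "fy", "cx", "cy" (pixels), "R" (3x3) and "t" (3): a world point X has camera coordinates R X + t; the wrist camera has in their place "mount" (4x4, takes a point from camera to tool coordinates, whose origin is the TCP and whose axes are the flange's). Camera axes: x right, y down, z forward; pixel columns grow to the right and rows downward; lengths in m; the calibration is good to about 2 mm. A picture is of the moment at which its call begins: read the wrist's pose just before it. calibration takes no time and is no camera call.
A pose or a line that the arm cannot do raises arm.PlanningError and nothing moves.
- ticket.finish_job(): hands the job in; it is judged then, once.
Trained networks look in the newest picture that a camera, given by its name, has taken for a name from the list of things; names that differ only in an ending like _2 or _b are one class to them, and where a whole thing is asked for, a point or a joint stands for the part that bears it (a point fixed in the world has none). Each returns a list of dicts, best first, with "score" (0 to 1); they miss things now and then, are a little off and sometimes report something else, mostly with a low value. They report only what shows in the picture. A call takes as long as a camera call. They do not tell look-alikes from the thing itself.
- spotter.masks_of(camera, label): "pixels" (384x512 bool, what is visible of it).
- spotter.place_of(camera, label): "at" ([x, y, z] in m, in the coordinates of the camera as it stood for that picture, good to about 4 mm: a listed point, or the origin of a listed thing).
The state is a dict: "time_s": time; "joint_pos": joint angles; "joint_velocities": joint speeds; "joint_torque": joint torques, N m; "ee_pos": TCP position; "orientation": TCP orientation; "wrist_force": force on the tool from outside, world axes, zero at the start; "torque": the same for the moment, N m; "width": opening from 0.0 (shut) to 1.0 (fully open); "finger_force": force on a finger pad.
Only numpy, scipy, OpenCV 4.12 (cv2) and the standard library are available. Lean on these libraries where they do the work, as an engineer would, in place of code of your own. Each camera call takes 0.05 s, during which the arm holds its last target. There are 200 camera calls.

### The job

Weigh out exactly three walnuts: slide the handle-less wooden lid of the tipping dispenser back, tip its bin forward little by little with the bar until the scale has taken three walnuts into the bowl, let the bin come back down level with the other two still inside, and slide the lid fully shut again. Do not touch the walnuts or the bowl, and leave the other things on the worktop alone.

Things in the scene. Friction and masses are not known exactly. Their poses are not given: they have to be found in the camera images.
- dispenser: tipping walnut dispenser, fixed: a steel trough (the bin, 191 mm long, 40 mm wide, 49 mm deep) hung between two oak cheeks (75 mm apart outside) on an oak base of 150 x 96 mm. Origin: on the centre line at worktop height, 50 mm behind the pivot; x points to the pouring end. The trough runs from x = -84 mm (closed back) to +107 mm (lip); its lid's top is 200 mm over the worktop
- bin (a joint): tilt of the bin, rad: 0 = level on its rest, grows as the lip goes down; stop at 1.0. Let go, it sinks back to level by itself (about 1 s); 1.5 to 4 N at the bar hold it up. The walnuts sit in slots of a grate floor, set tighter or wider each time, and roll off one by one, frontmost first: the first at 0.40 to 0.65 rad (not known beforehand), each further one 0.09 to 0.18 rad later
- pivot (a point): the pivot axis of the bin (along the dispenser's y), 156 mm over the worktop, 50 mm ahead of the dispenser's origin
- bar (a point): middle of the tipping bar: a round steel bar of 8 mm, 40 mm wide between its two uprights, across the back half of the bin along the dispenser's y, its middle 60 mm above the lid; turns with the bin. With the bin level it is 112 mm behind and 104 mm above the pivot. Pushed towards the lip it swings forward and up on a circle of 153 mm about the pivot
- lid (a joint): slide of the lid, m: 0 = shut (front edge over the lip), grows as the lid runs back (towards the dispenser's -x), stop at 0.060. Slack friction of about 1.5 N keeps it where it is left. 0.045 or more frees the mouth
- lid_spot (a point): a point on the top face of the lid on its centre line, 70 mm behind the lid's front edge; it moves with the lid. The lid is a plain beech panel, 184 x 32 x 6 mm, 2 mm proud of the side rails, with no handle: it is moved by pressing down on it (6 to 10 N) and dragging. Press behind the pivot, so that the bin stays on its rest
- bin_middle (a point): middle of the inside of the trough, 50 mm behind and 17 mm above the pivot with the bin level
- scale: white dial scale, fixed, 124 x 180 mm, 50 mm high, with a sloping round dial on one side (its -y) and a round steel weighing plate of 116 mm on top, 60 mm over the worktop. Origin: under the middle of the plate. It stands so that the bowl is under the pouring lip
- needle (a joint): needle of the dial scale, rad, clockwise seen from the front: about 0 with the empty bowl on it; it turns about 0.29 rad for each walnut (12 g, up to 8 percent more or less) and settles within 0.5 s
- bowl: white ceramic bowl on the weighing plate, 150 mm across the rim, 45 mm high, loose. Origin: centre of its underside
- walnut0: one of five like walnuts of 28 mm in the bin, loose, 12 g; origin at its centre (walnut0 lies nearest the pouring lip, walnut4 farthest back)
- walnut1: one of five like walnuts of 28 mm in the bin, loose, 12 g; origin at its centre
- walnut2: one of five like walnuts of 28 mm in the bin, loose, 12 g; origin at its centre
- walnut3: one of five like walnuts of 28 mm in the bin, loose, 12 g; origin at its centre
- walnut4: one of five like walnuts of 28 mm in the bin, loose, 12 g; origin at its centre
- mug: bystander: mug, 86 mm wide, 99 mm high, loose; origin under it
- tumbler: bystander: glass tumbler, 80 mm wide, 91 mm high, loose; origin under it
- garlic: bystander: garlic bulb, 56 mm, loose; origin under it
- lime: bystander: lime, 57 mm long, 46 mm thick, loose; origin under it
- honey: bystander: honey jar, 62 mm wide, 86 mm high, loose; origin under it
Not all that is in view belongs to the job. Leave any red look-alike of the bowl alone.

How it is judged:
By the outcome, as a careful person would: the job done as asked, in the order asked, and still so for the second after the job is handed in, with the robot touching nothing.
It also fails if it takes over 72 s, if anything falls off the work surface, if the arm or the gripper's body presses on something with over 40 N, if the wrist force passes 120 N, or if a joint passes its speed limit or range.

## Working session

There is one attempt and no reset: what is moved stays moved. The work goes in short steps, each a Python script; the robot and the scene stay as the last script left them, time stands still between calls to the robot, and variables do not carry over. Pictures are saved under pics/ and viewed, at most 10 in all, crops included, and the job is handed in when it is done.

```bash
ls; mkdir -p pics
cat > h.py <<'E'
import numpy as np, cv2
from cell import arm, inverse_kinematics, viewer, ticket, spotter
def world(cam,p):
    c=viewer.calibration(cam)
    if 'mount' in c:
        s=arm.read_state(); M=np.array(c['mount']); q=M[:3,:3]@p+M[:3,3]
        return np.array(s['orientation'])@q+np.array(s['ee_pos'])
    return np.array(c['R']).T@(np.array(p)-np.array(c['t']))
def proj(cam,X):
    c=viewer.calibration(cam); q=np.array(c['R'])@X+np.array(c['t'])
    return np.array([c['fx']*q[0]/q[2]+c['cx'],c['fy']*q[1]/q[2]+c['cy']])
E
python3 - <<'E'
from h import *
ims=[]
for cam in ['side','top']:
    im=viewer.capture(cam); cv2.imwrite(f'pics/{cam}0.png',im)
    for n in ['dispenser','pivot','bar','lid_spot','bin_middle','scale','bowl','mug','tumbler','garlic','lime','honey']:
        for d in spotter.place_of(cam,n)[:2]:
            print(cam,n,round(d['score'],2),world(cam,d['at']).round(4))
    c=viewer.calibration(cam); print('campos',-(np.array(c['R']).T@c['t']))
print(arm.read_state()['time_s'])
E
```

```text
pics
side dispenser 0.64 [ 0.557   0.1181 -0.0047]
side pivot 0.84 [0.5412 0.0706 0.1561]
side pivot 0.19 [ 0.5946 -0.3751  0.0022]
side bar 0.58 [0.575  0.1812 0.259 ]
side bin_middle 0.61 [0.5535 0.1174 0.1753]
side scale 0.93 [ 0.5115 -0.0276 -0.0006]
side bowl 0.93 [ 0.5135  0.3314 -0.0016]
side bowl 0.83 [ 0.5109 -0.0297  0.0623]
side mug 0.84 [ 5.945e-01 -3.735e-01 -1.000e-04]
side tumbler 0.73 [ 0.4789 -0.3237 -0.0038]
side garlic 0.49 [ 0.4089 -0.2719  0.0005]
side lime 0.5 [ 7.738e-01  1.033e-01 -4.000e-04]
campos [0.11055153 1.05834704 0.88377784]
top dispenser 0.76 [ 0.5527  0.1209 -0.0015]
top dispenser 0.23 [ 0.7426 -0.1593  0.0017]
top pivot 0.68 [0.54   0.0685 0.1534]
top bar 0.8 [0.5742 0.1769 0.2557]
top lid_spot 0.88 [0.5485 0.09   0.1982]
top lid_spot 0.21 [ 0.4834 -0.3265  0.0021]
top bin_middle 0.68 [0.5534 0.1194 0.1733]
top bin_middle 0.26 [0.537  0.0652 0.1548]
top bowl 0.76 [ 0.5096 -0.0321  0.0633]
top bowl 0.69 [ 0.5148  0.3281 -0.0026]
top mug 0.66 [ 0.59   -0.3747 -0.0028]
top tumbler 0.67 [ 0.4827 -0.3243  0.0034]
top tumbler 0.38 [ 0.5535  0.1207 -0.    ]
top garlic 0.71 [ 0.4051 -0.2712 -0.0009]
top lime 0.6 [ 0.7755  0.1035 -0.0018]
top honey 0.95 [ 0.738  -0.163  -0.0015]
campos [ 0.33856852 -0.02505637  1.3077473 ]
1.3
```

Run:
```python
import cv2,numpy as np
a=cv2.imread('pics/side0.png');b=cv2.imread('pics/top0.png')
cv2.imwrite('pics/c0.png',cv2.resize(np.vstack([np.hstack([a,b])]),(800,300)))
```

```text
(no output)
```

View pics/side0.png

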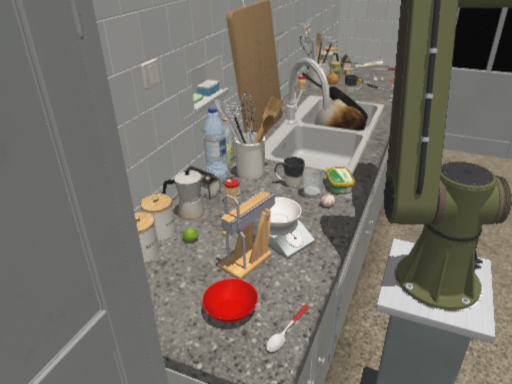

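View pics/top0.png

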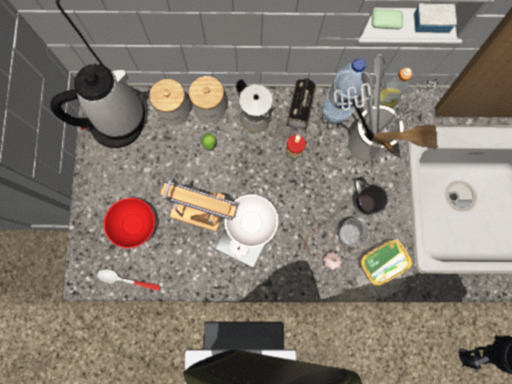

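Side view: the dispenser is at about (245,230), the bowl and dial at (283,215)/(293,240), and the red decoy at (230,300). Top view: the trough runs from (165,190) to (235,212) with its lip over the white bowl (252,222), and the dial is at about (241,249).

```bash
cat >> h.py <<'E'
# dispenser fit from the two fixed cameras: points along the axis behind the pivot
_P=np.array([[.5406,.0695],[.5746,.179],[.5535,.1184],[.555,.1195]]);_s=np.array([0,.112,.05,.05])
_c=_P.mean(0);_u=((_s-_s.mean())[:,None]*(_P-_c)).sum(0);_u/=np.linalg.norm(_u)
PIV=_c-_u*_s.mean(); B=_u        # B: unit vector to the back
def at(back,z): return np.r_[PIV+B*back,z]
def ori(sgn):
    y=np.r_[sgn*B,0]; z=np.array([0,0,-1.]); return np.c_[np.cross(y,z),y,z]
E
python3 - <<'E'
from h import *
print(PIV,B,(_ := [ (p-PIV)@B for p in [np.array([.5485,.09])]]))
c=viewer.calibration('wrist');print(c)
for s in (1,-1):
    for p in [at(.025,.35),at(.025,.21),at(.1,.26),at(.112,.26),at(-.02,.31)]:
        q=inverse_kinematics(p,ori(s)); print(s,None if q is None else np.round(q,1))
E
```

```text
[0.54013204 0.07100769] [0.29798046 0.95457197] [np.float64(0.020623020828316088)]
{'fx': 283.1308329347746, 'fy': 283.1308329347746, 'cx': 258.0763415389736, 'cy': 191.70741075811893, 'mount': array([[ 7.79109039e-04, -9.59337311e-01, -2.82261078e-01,
         7.18192847e-02],
       [ 9.99998596e-01,  3.28721345e-04,  1.64299413e-03,
         4.65010997e-05],
       [-1.48340033e-03, -2.82261961e-01,  9.59336221e-01,
        -1.31723652e-01],
       [ 0.00000000e+00,  0.00000000e+00,  0.00000000e+00,
         1.00000000e+00]])}
1 [ 9.8 12.   3.4 81.4  0.  27.2]
1 [  9.8  14.1 -12.1  63.8   0.   27.2]
1 [16.3 16.9 -1.8 71.3  0.  33.6]
1 [17.2 17.7 -0.8 71.5  0.  34.6]
1 [ 5.6 10.  -4.1 75.8  0.  22.9]
-1 [   9.8   12.     3.4   81.4    0.  -152.8]
-1 [   9.8   14.1  -12.1   63.8    0.  -152.8]
-1 [  16.3   16.9   -1.8   71.3    0.  -146.4]
-1 [  17.2   17.7   -0.8   71.5    0.  -145.4]
-1 [   5.6   10.    -4.1   75.8    0.  -157.1]
```

Run:
```python
from h import *
arm.set_gripper(0.0)
p=np.array(arm.read_state()['ee_pos']); arm.move_linear([p[0],p[1],.40],vel=.3)
arm.move_pose(at(.022,.36),ori(1))
im=viewer.capture('wrist'); cv2.imwrite('pics/w1.png',im)
for n in ['dispenser','pivot','bar','lid_spot','bin_middle','scale','needle','walnut0','bowl']:
    for d in spotter.place_of('wrist',n)[:2]:
        w=world('wrist',d['at']); print(n,round(d['score'],2),w.round(4),'back',round((w[:2]-PIV)@B,4),'lat',round((w[:2]-PIV)@[B[1],-B[0]],4))
s=arm.read_state();print(s['time_s'],s['ee_pos'],s['wrist_force'])
```

```text
dispenser 0.95 [0.5549 0.116  0.0024] back 0.0473 lat 0.0007
dispenser 0.46 [0.553  0.1154 0.1716] back 0.0462 lat -0.001
pivot 0.92 [0.5426 0.0694 0.1554] back -0.0008 lat 0.0028
bar 0.91 [0.5756 0.1803 0.2615] back 0.1149 lat 0.0013
lid_spot 0.61 [0.5486 0.0965 0.2007] back 0.0268 lat 0.0005
bin_middle 0.85 [0.5539 0.1152 0.1706] back 0.0463 lat 0.0Traceback (most recent call last):
  File "<stdin>", line 7, in <module>
ValueError: it knows: bar, bin_middle, bowl, dispenser, garlic, honey, lid_spot, lime, mug, pivot, scale, tumbler, walnut
```

View pics/w1.png

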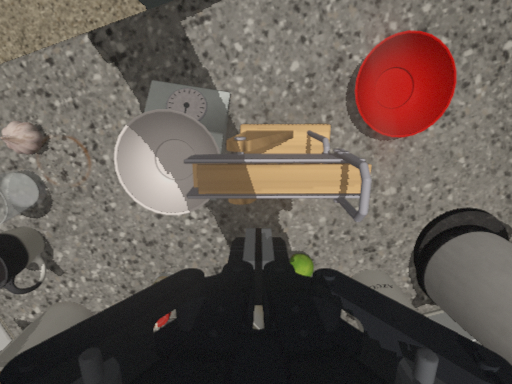

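The dispenser fit holds and the lateral offset is about 1 mm. The dial shows at (187,106), the lid runs from (197,178) to (360,178), and the bar is at (365,185). Next I press on the lid and drag it back with force feedback.

```bash
cat >> h.py <<'E'
def fz(): return arm.read_state()['wrist_force'][2]
def drag(b0,b1,lo=6.5,hi=9.0,vel=.04,step=.004,stopF=None):
    """drag along the axis holding the downward press between lo and hi"""
    z=arm.read_state()['ee_pos'][2]; f0=drag.f0; log=[]
    n=max(1,int(round(abs(b1-b0)/step)))
    for b in np.linspace(b0,b1,n+1)[1:]:
        f=arm.read_state()['wrist_force']-f0
        if f[2]<lo: z-=min(.0006,.0001*(8-f[2])+.0001)
        elif f[2]>hi: z+=.0003
        arm.move_linear(at(b,z),vel=vel)
        f=np.array(arm.read_state()['wrist_force'])-f0; al=f[:2]@B
        log.append((round(b,3),round(f[2],1),round(al,1)))
        if stopF and abs(al)>stopF: break
    print(log); return b
E
python3 - <<'E'
from h import *
arm.move_linear(at(.022,.225),vel=.2)
f0=np.array(arm.read_state()['wrist_force'])
print(f0, arm.move_linear(at(.022,.195),vel=.01,threshold=5))
s=arm.read_state();z=s['ee_pos'][2];print(s['ee_pos'],s['wrist_force'])
for i in range(12):
    f=fz()-f0[2]
    if f>7: break
    z-=.0003; arm.move_linear(at(.022,z),vel=.01)
    print(round(z,4),round(fz()-f0[2],1),end=' | ')
s=arm.read_state();print(s['ee_pos'],s['wrist_force'],s['time_s'])
np.save('f0.npy',f0)
E
```

```text
[ 0.0528088  -0.58782086  0.79029908] True
[0.54675133 0.0921389  0.21077306] [-1.10702784 -0.08644447  4.75535488]
0.2105 3.4 | 0.2102 5.3 | 0.2099 6.4 | 0.2096 8.9 | [0.54700498 0.09225477 0.21062622] [-1.71981836  0.40130333  9.69203535] 9.125
```

Run:
```python
from h import *
drag.f0=np.load('f0.npy')
b=drag(.022,.078)
arm.move_linear(at(b,.235),vel=.1)
arm.move_linear(at(.05,.36),vel=.25)
viewer.capture('wrist')
for n in ['lid_spot','bar']:
    for d in spotter.place_of('wrist',n)[:1]:
        w=world('wrist',d['at']); print(n,round(d['score'],2),w.round(4),'back',round((w[:2]-PIV)@B,4))
cv2.imwrite('pics/w2.png',viewer.capture('wrist')); print(arm.read_state()['time_s'])
```

```text
[(np.float64(0.026), np.float64(2.9), np.float64(2.3)), (np.float64(0.03), np.float64(6.9), np.float64(0.5)), (np.float64(0.034), np.float64(6.2), np.float64(0.4)), (np.float64(0.038), np.float64(7.0), np.float64(-0.3)), (np.float64(0.042), np.float64(6.5), np.float64(0.2)), (np.float64(0.046), np.float64(7.2), np.float64(0.3)), (np.float64(0.05), np.float64(5.7), np.float64(1.2)), (np.float64(0.054), np.float64(6.9), np.float64(0.5)), (np.float64(0.058), np.float64(5.2), np.float64(0.2)), (np.float64(0.062), np.float64(7.9), np.float64(0.7)), (np.float64(0.066), np.float64(6.2), np.float64(0.6)), (np.float64(0.07), np.float64(5.4), np.float64(-0.5)), (np.float64(0.074), np.float64(5.1), np.float64(-4.9)), (np.float64(0.078), np.float64(7.4), np.float64(-8.7))]
lid_spot 0.76 [0.5607 0.1334 0.2018] back 0.0657
bar 0.88 [0.5731 0.18   0.2596] back 0.1138
13.9
```

View pics/w2.png

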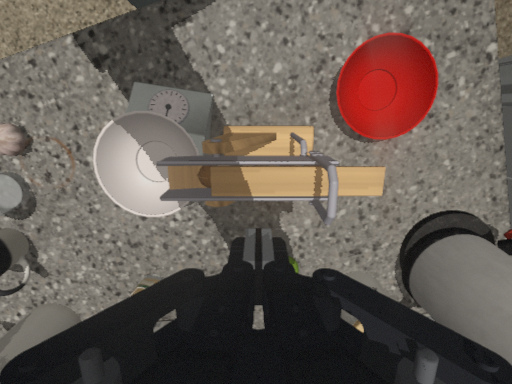

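The lid is back by roughly 45 mm: its front edge is at about (212,180) and the lip at 160. The force rose at the end, which could be the lid's stop or the fingers on the bar. I'll press again further forward to check.

```bash
cat >> h.py <<'E'
def press(b,zhi=.222):
    arm.move_linear(at(b,zhi),vel=.2); arm.sleep(.15)
    drag.f0=f0=np.array(arm.read_state()['wrist_force'])
    arm.move_linear(at(b,.195),vel=.02,threshold=5)
    z=arm.read_state()['ee_pos'][2]-.0003
    for i in range(12):
        arm.move_linear(at(b,z),vel=.02)
        if fz()-f0[2]>7: break
        z-=.0003
    print('press',b,round(z,4),round(fz()-f0[2],1))
def spot():
    viewer.capture('wrist'); d=spotter.place_of('wrist','lid_spot')
    if d: print('spot back',round((world('wrist',d[0]['at'])[:2]-PIV)@B,4),d[0]['score'])
E
python3 - <<'E'
from h import *
press(.032)
b=drag(.032,.052,stopF=5)
arm.move_linear(at(b,.235),vel=.1)
arm.move_linear(at(.05,.36),vel=.25); spot()
im=viewer.capture('wrist'); cv2.imwrite('pics/w3.png',im)
a=cv2.imread('pics/w2.png')[120:220,120:420]; cv2.imwrite('pics/w3c.png',cv2.resize(np.vstack([a,im[120:220,120:420]]),(800,533)))
print(arm.read_state()['time_s'])
E
```

```text
press 0.032 0.2093 9.3
[(np.float64(0.036), np.float64(3.3), np.float64(1.2)), (np.float64(0.04), np.float64(4.6), np.float64(-0.1)), (np.float64(0.044), np.float64(7.1), np.float64(-2.1)), (np.float64(0.048), np.float64(6.5), np.float64(-3.9)), (np.float64(0.052), np.float64(5.5), np.float64(-2.6))]
spot back 0.0718 0.93
19.0833
```

View pics/w3c.png

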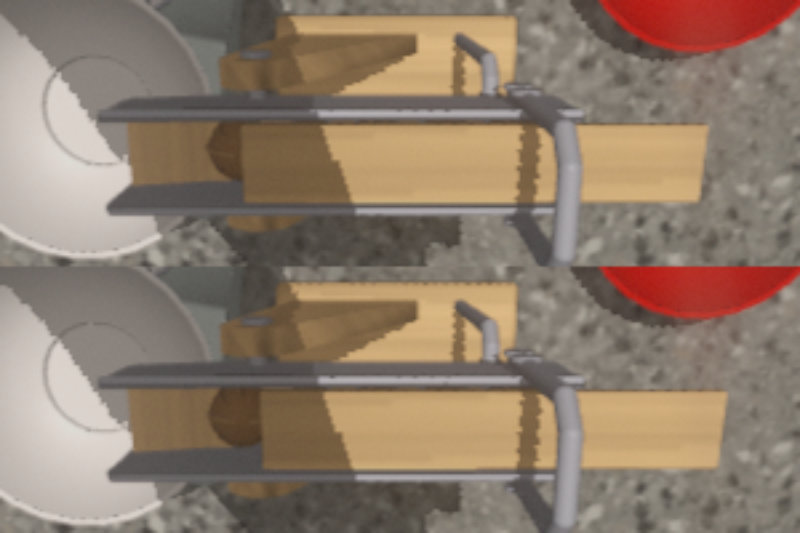

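The lid has gone another 7 mm or so: its front edge is now at about (218,170), with the first walnut in view at (208,170). The spot reads 72 mm behind the pivot, so it is at its stop. Next is a needle reader, tested on the saved pictures.

```bash
cat >> h.py <<'E'
def wproj(X,pos,R):
    c=viewer.calibration('wrist'); M=np.array(c['mount']); t=np.array(R).T@(np.array(X)-np.array(pos))
    q=M[:3,:3].T@(t-M[:3,3]); return np.array([c['fx']*q[0]/q[2]+c['cx'],c['fy']*q[1]/q[2]+c['cy']])
def ray(px,pos,R,z):
    c=viewer.calibration('wrist'); M=np.array(c['mount']); d=np.array([(px[0]-c['cx'])/c['fx'],(px[1]-c['cy'])/c['fy'],1])
    d=np.array(R)@(M[:3,:3]@d); o=np.array(R)@M[:3,3]+np.array(pos); return o+d*(z-o[2])/d[2]
E
python3 - <<'E'
from h import *
R=ori(1)
for z in (.03,.04,.05): print(z,ray((187,106),at(.022,.36),R,z),ray((168,107),at(.05,.36),R,z))
a=cv2.imread('pics/w1.png')[81:131,162:212]; b=cv2.imread('pics/w3.png')[82:132,143:193]
cv2.imwrite('pics/dial.png',cv2.resize(np.hstack([a,b]),(800,400),interpolation=cv2.INTER_CUBIC))
E
```

```text
0.03 [0.44209117 0.00783139 0.03      ] [0.44300185 0.00565231 0.03      ]
0.04 [0.44287337 0.01011705 0.04      ] [0.44394503 0.00856404 0.04      ]
0.05 [0.44365556 0.01240271 0.05      ] [0.4448882  0.01147577 0.05      ]
```

View pics/dial.png

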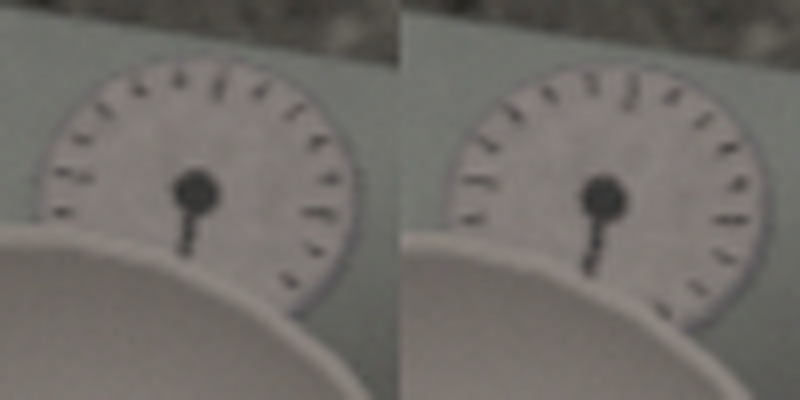

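The dial reads cleanly: hub at about (187,105), needle pointing at the bowl (down, zero), and clockwise motion will sweep it to the left. Next I straddle the bar and start tipping.

```bash
cat >> h.py <<'E'
DIAL=np.array([.4435,.0088,.040])
def needle(save=None):
    s=arm.read_state(); im=viewer.capture('wrist')
    if save: cv2.imwrite(save,im)
    p=wproj(DIAL,s['ee_pos'],s['orientation']); k=8
    g=cv2.getRectSubPix(cv2.cvtColor(im,cv2.COLOR_BGR2GRAY),(41,41),tuple(map(float,p)))
    u=cv2.resize(g,None,fx=k,fy=k,interpolation=cv2.INTER_CUBIC); bl=cv2.GaussianBlur(u,(0,0),1.5*k)
    w=bl[8*k:33*k,8*k:33*k]; _,_,mn,_=cv2.minMaxLoc(w); c=(mn[0]+8*k,mn[1]+8*k)
    P=cv2.warpPolar(u,(8*k,360),c,8*k,cv2.WARP_POLAR_LINEAR).astype(float)  # rows: angle cw in image from +x
    prof=P[:,int(3.8*k):int(6.5*k)].mean(1); prof=cv2.GaussianBlur(np.r_[prof,prof,prof][:,None],(1,9),2)[360:720,0]
    a=int(prof[40:260].argmin())+40
    return a-90, round(prof[a]), round(float(np.median(prof))), (np.array(c)/k+p-20).round(0).tolist()
R0,Z0,OFF=.153,.156,.0066
def tcp(th): 
    f=.822-th; return at(R0*np.sin(f)-OFF,Z0+R0*np.cos(f))
def tilt(a,b,vel=.06):
    n=max(1,int(np.ceil(abs(b-a)/.08)))
    for t in np.linspace(a,b,n+1)[1:]: arm.move_linear(tcp(t),vel=vel)
E
python3 - <<'E'
from h import *
print(needle())
arm.set_gripper(.25)
arm.move_linear(at(.1135,.31),vel=.3)
print(needle())
print(arm.move_linear(at(.1135,.260),vel=.08,threshold=8), arm.read_state()['ee_pos'],arm.read_state()['wrist_force'])
tilt(0,.15); arm.sleep(.2); print(needle('pics/w4.png'),arm.read_state()['wrist_force'],arm.read_state()['width'])
for n in ['bar','lid_spot']:
  for d in spotter.place_of('wrist',n)[:1]:
    w=world('wrist',d['at']); r=np.r_[(w[:2]-PIV)@B,w[2]-.156]; print(n,r,np.hypot(*r),'theta',.822-np.arctan2(*r))
print(arm.read_state()['time_s'])
E
```

```text
(9, 78, 124, [168.0, 107.0])
(11, 70, 127, [110.0, 106.0])
False [0.57420211 0.17933156 0.26048603] [-0.18388177  0.9745444  -0.4113754 ]
(13, 68, 122, [114.0, 104.0]) [0.67369071 8.13928451 6.06195033] 0.24979040958162685
bar [0.10157909 0.11677997] 0.15477684645592463 theta 0.10610387001731503
lid_spot [0.07093017 0.05485757] 0.08966851508129377 theta -0.09048506250214872
21.8583
```

View pics/w4.png

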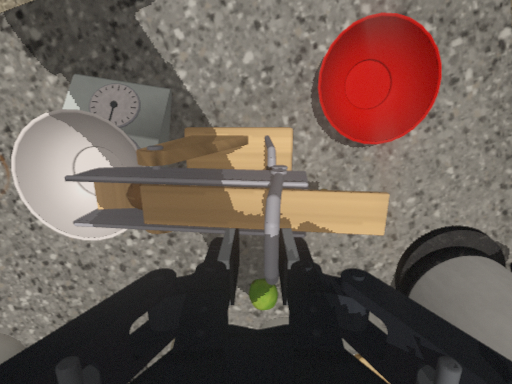

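The needle reader works: zero reads about 10–13°, hub at (114,104). The bin has begun to tip, with the bar straddled at (273,230). I'll carry on in small steps with automatic counting.

Run:
```python
from h import *
print(arm.read_state()['wrist_force'])
th=.15
for t in (.25,.34,.38):
    tilt(th,t); th=t; arm.sleep(.25); print(t,needle(),np.round(arm.read_state()['wrist_force'],1))
while th<.56:
    tilt(th,th+.02); th+=.02; arm.sleep(.5); n=needle(); print(round(th,3),n,np.round(arm.read_state()['wrist_force'],1))
    if n[0]>20: arm.sleep(.4); print('DROP',needle('pics/d1.png')); break
print(th,arm.read_state()['time_s'])
```

```text
[-0.54212068  7.70898206  5.52983318]
0.25 (12, 64, 121, [127.0, 103.0]) [1.6 6.2 6.4]
0.34 (12, 68, 119, [141.0, 104.0]) [2.1 4.  3.7]
0.38 (11, 68, 120, [146.0, 105.0]) [0.6 4.4 2.8]
0.4 (9, 68, 119, [148.0, 105.0]) [0.8 4.2 2.1]
0.42 (9, 68, 119, [151.0, 105.0]) [0.1 2.8 3.2]
0.44 (9, 70, 118, [153.0, 105.0]) [0.1 3.7 2.7]
0.46 (11, 68, 119, [156.0, 105.0]) [-0.3  3.2  2.8]
0.48 (10, 70, 117, [158.0, 105.0]) [0.5 4.4 3.9]
0.5 (10, 65, 119, [161.0, 105.0]) [1.4 2.8 3.1]
0.52 (10, 74, 118, [163.0, 105.0]) [1.1 4.  2.7]
0.54 (9, 70, 118, [165.0, 105.0]) [0.4 2.9 1.5]
0.56 (29, 68, 118, [168.0, 105.0]) [0.9 4.  1.9]
DROP (26, 65, 118, [168.0, 105.0])
0.5600000000000002 31.7417
```

Run:
```python
from h import *
th=.56; tilt(th,.625); th=.625; arm.sleep(.5); print(needle())
while th<.80:
    tilt(th,th+.02); th+=.02; arm.sleep(.5); n=needle(); print(round(th,3),n,np.round(arm.read_state()['wrist_force'],1))
    if n[0]>36: arm.sleep(.4); print('DROP',needle('pics/d2.png')); break
print(th,arm.read_state()['time_s'])
```

```text
(25, 65, 117, [175.0, 105.0])
0.645 (26, 68, 119, [178.0, 105.0]) [-0.   1.9  2.7]
0.665 (49, 67, 119, [180.0, 105.0]) [0.4 2.7 2.8]
DROP (43, 63, 118, [180.0, 105.0])
0.665 34.6583
```

Run:
```python
from h import *
th=.665; tilt(th,.73); th=.73; arm.sleep(.5); n=needle(); print(n)
while th<.92 and n[0]<53:
    tilt(th,th+.02); th+=.02; arm.sleep(.5); n=needle(); print(round(th,3),n,np.round(arm.read_state()['wrist_force'],1))
arm.sleep(.4); print('END',needle('pics/d3.png'))
print(th,arm.read_state()['time_s'])
```

```text
(47, 68, 120, [187.0, 105.0])
0.75 (45, 65, 120, [190.0, 105.0]) [0.2 2.6 2.3]
0.77 (59, 64, 121, [192.0, 105.0]) [-0.1  1.7  1.5]
END (58, 63, 121, [192.0, 105.0])
0.77 37.575
```

Three walnuts are counted (needle about 58°, roughly 16° each). Now I let the bin ride back down to level.

Run:
```python
from h import *
tilt(.77,0,vel=.1)
arm.move_linear(at(.1135,.262),vel=.05); arm.sleep(.3); print(np.round(arm.read_state()['wrist_force'],1))
arm.move_linear(at(.1135,.32),vel=.15)
arm.set_gripper(0.0)
arm.move_linear(at(.05,.36),vel=.3); spot(); print(needle('pics/w5.png'))
for n in ['bar','bin_middle']:
  for d in spotter.place_of('wrist',n)[:1]:
    w=world('wrist',d['at']); print(n,round((w[:2]-PIV)@B,4),w[2].round(4))
print(arm.read_state()['time_s'])
```

```text
[-0.5 -0.2 -1.1]
spot back 0.0725 0.58
(58, 74, 124, [168.0, 106.0])
bar 0.113 0.257
bin_middle 0.0468 0.1692
42.3833
```

View pics/w5.png

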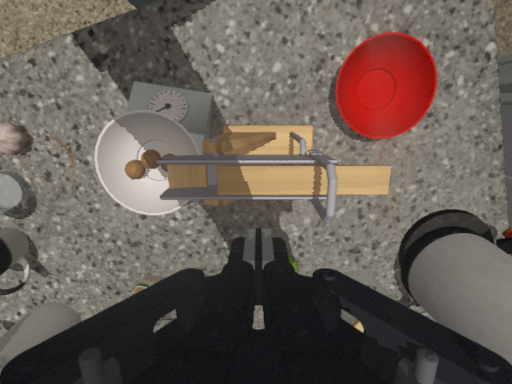

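The bin is level, with two nuts visible at (134,169) and (150,158) and the third under the lip. The needle reads three. Now I shut the lid.

Run:
```python
from h import *
press(.078)
b=drag(.078,.020,lo=7,hi=9.5,step=.005,vel=.05,stopF=7)
arm.move_linear(at(b,.232),vel=.15)
arm.move_linear(at(.05,.30),vel=.3); spot()
print(arm.read_state()['time_s'])
```

```text
press 0.078 0.2133 6.6
[(np.float64(0.073), np.float64(1.6), np.float64(0.1)), (np.float64(0.068), np.float64(-0.4), np.float64(2.9)), (np.float64(0.064), np.float64(-1.4), np.float64(2.3)), (np.float64(0.059), np.float64(-0.1), np.float64(2.8)), (np.float64(0.054), np.float64(-0.1), np.float64(3.0)), (np.float64(0.049), np.float64(-0.2), np.float64(2.5)), (np.float64(0.044), np.float64(-0.5), np.float64(1.6)), (np.float64(0.039), np.float64(3.3), np.float64(2.7)), (np.float64(0.034), np.float64(7.8), np.float64(2.7)), (np.float64(0.03), np.float64(7.9), np.float64(1.4)), (np.float64(0.025), np.float64(8.6), np.float64(1.5)), (np.float64(0.02), np.float64(9.4), np.float64(1.9))]
spot back 0.0487 0.67
50.7083
```

Run:
```python
from h import *
arm.move_linear(at(.060,.225),vel=.3); arm.sleep(.15)
drag.f0=np.array(arm.read_state()['wrist_force'])
arm.move_linear(at(.060,.2115),vel=.06); z=.2102
while True:
    arm.move_linear(at(.060,z),vel=.03); arm.sleep(.05)
    f=fz()-drag.f0[2]
    if f>7.5 or z<.2075: break
    z-=.0003
print(z,f)
b=drag(.060,.016,lo=7,hi=9.5,step=.005,vel=.06,stopF=6)
arm.move_linear(at(b,.232),vel=.2)
arm.move_linear(at(.022,.36),vel=.35); spot()
print(needle('pics/w6.png'),arm.read_state()['time_s'])
a=cv2.imread('pics/w1.png')[90:220,100:400]; im=cv2.imread('pics/w6.png')[90:220,100:400]; cv2.imwrite('pics/w6c.png',cv2.resize(np.vstack([a,im]),(692,600)))
```

```text
0.20840000000000003 7.941989959246333
[(np.float64(0.055), np.float64(5.1), np.float64(0.8)), (np.float64(0.05), np.float64(7.5), np.float64(-0.2)), (np.float64(0.045), np.float64(7.7), np.float64(1.3)), (np.float64(0.04), np.float64(8.2), np.float64(-0.2)), (np.float64(0.036), np.float64(9.3), np.float64(0.9)), (np.float64(0.031), np.float64(9.7), np.float64(0.6)), (np.float64(0.026), np.float64(8.6), np.float64(0.9)), (np.float64(0.021), np.float64(8.3), np.float64(3.8)), (np.float64(0.016), np.float64(6.9), np.float64(5.7))]
spot back 0.0138 0.85
(58, 67, 123, [186.0, 106.0]) 56.9167
```

View pics/w6c.png

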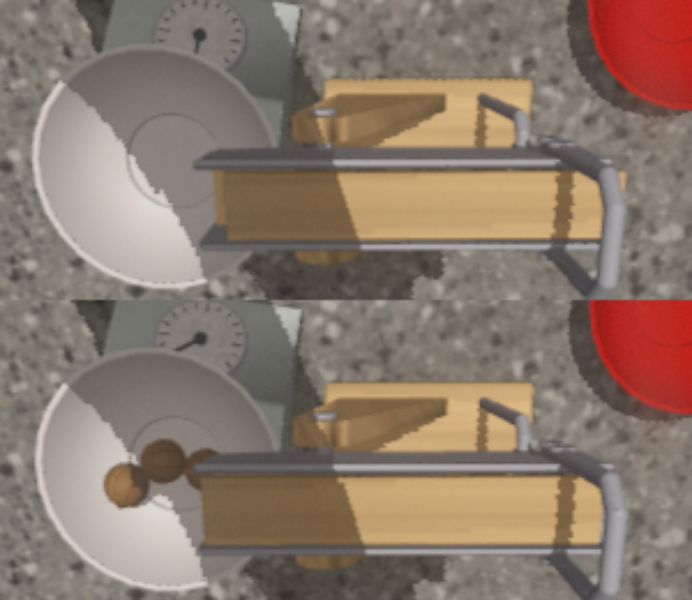

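The lid's front edge is now flush with the lip, further forward than at the start. The spot is at its nominal 13 mm and the drag force rose at the stop. Three nuts lie in the bowl, and the robot is clear.

```bash
python3 -c "
from h import *
print(ticket.finish_job())"
```

```text
the job is handed in; nothing more can be done
None
```

I handed the job in at about 57 s of the 72 s allowed: three walnuts are in the bowl by dial and picture, so the other two should still be in the bin; the bin is back level and the lid is shut against its stop.

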